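# Clamp a lap wheel on the bench spindle

### The job

Mount the lap wheel on the bench spindle: put the wheel on the post first, down on its seat, then the brass spacer on the wheel, letting go of each before taking the next. Then put the slotted clamp plate over the T-head, press it down gently against the sprung seat until it can go under the T-bar, give it a quarter turn so that it locks there, and let go so that the stack is held clamped. Be gentle with the parts and leave the other tools on the bench where they are.

Things in the scene. Friction and masses are not known exactly. Their poses are not given: they have to be found in the camera images.
- spindle: bench spindle, fixed: round grey base 100 mm across, 22 mm high; origin at the centre of its underside, z up along the post. On its axis stand a sprung seat disc 50 mm across and, through it, a post 25 mm thick with a neck 8 mm thick and a T-head. Two heights were set beforehand, are NOT measured and stay: seat and post together 0 to 8 mm above their lowest, the post a further 0 to 5 mm
- seat_low (a point): fixed point on the axis, 43 mm above the spindle's origin: top of the unloaded seat at its lowest setting (really 0 to 8 mm higher). The stack rests on the seat. It is sprung: yields from about 5 N on (weight of the stack included), then 0.8 N per mm, for 10 mm
- shoulder_low (a point): fixed point on the axis, 66 mm above the spindle's origin: the flat shoulder, 21 mm across, where the 25 mm post ends in a 2 mm bevel, at its lowest setting (really 0 to 13 mm higher). Above it is the neck; the clear gap from shoulder to T-bar is 18 mm. The clamp plate, pressed down on the spacer, lands firmly on this shoulder; there or up to 2 mm above, it can turn
- bar_low (a point): fixed point on the axis, 84 mm above the spindle's origin: underside of the T-bar at its lowest setting (really 0 to 13 mm higher). The bar is 23 mm long along the spindle's x axis, 8 wide, 6 thick, with a step 18 x 5 mm, 3 mm high, on top. Lying on the spacer the clamp plate is 2 to 7 mm too high to turn below it. Over 30 N on any part spoils it
- wheel: the lap wheel: a flat round grey abrasive disc, 60 mm in diameter, 14 mm thick, with a 27 mm bore right through; origin at the centre of its underside, z its axis. About 0.11 kg
- spacer: the spacer: a brass ring, 40 mm in diameter, 18 mm high, with a 27 mm bore right through; origin at the centre of its underside, z its axis. About 0.06 kg
- cap: the clamp plate (the cap): a dark steel square, 44 x 44 mm, 16 mm thick, with an oblong slot right through its middle, 26.5 mm long along its x axis and 11 mm wide along its y axis; origin at the centre of its underside. It goes over the T-bar only with the slot along the bar (either way round; 1.5 mm play at each side); turned a quarter turn either way below the bar, it is held. About 0.15 kg
- wheel_mid (a point): the middle of the wheel, on its axis, 7 mm above its underside
- spacer_mid (a point): the middle of the spacer, on its axis, 9 mm above its underside
- cap_mid (a point): the middle of the clamp plate, on its axis, 8 mm above its underside
- bangle: a black bangle, 76 mm across, lying flat; a bystander, to be left alone
- graver: a graver with a wooden ball handle, 120 mm; a bystander, to be left alone
- file: a wood-handled file, 250 mm; a bystander, to be left alone
- saw: a piercing-saw frame with a wooden handle, about 260 x 100 mm, on the sketch; a bystander, to be left alone
- dish: a small copper bowl, 90 mm across; a bystander, to be left alone
- hammer: a hammer, 220 mm; a bystander, to be left alone
- stake: an upright slim steel ring stake, 100 mm tall, foot 64 mm across; a bystander, to be left alone
- bench_block: a square steel bench block, 60 x 60 x 20 mm; a bystander, to be left alone
Not all that is in view belongs to the job. What is shaped like the cap but red or turquoise is not meant.

How it is judged (in metres and radians):
On the way, in this order (a step that is already met when the one before it is completed fails the run):
1. the wheel lies on the spindle's seat, centred on the post and let go, with the spacer and the clamp plate not yet on the spindle (horizontal distance between wheel_mid and spindle below 0.003 m and z of wheel_mid in the frame of spindle between 0.039 and 0.06 m and (angle between wheel's own z axis and vertical below 0.06 rad or angle between wheel's own z axis and vertical above 3.08 rad) and contact force between the fingers and wheel below 0.1 N and horizontal distance between each of spacer_mid, cap_mid and spindle above 0.05 m), for 0.2 s.
2. the spacer lies on the wheel around the post and is let go, with the clamp plate not yet on the spindle (horizontal distance between each of wheel_mid, spacer_mid and spindle below 0.003 m and z of wheel_mid in the frame of spindle between 0.039 and 0.06 m and (angle between wheel's own z axis and vertical below 0.06 rad or angle between wheel's own z axis and vertical above 3.08 rad) and z of spacer_mid in the frame of spindle between 0.055 and 0.0765 m and (angle between spacer's own z axis and vertical below 0.06 rad or angle between spacer's own z axis and vertical above 3.08 rad) and distance between spacer_mid and wheel_mid between 0.014 and 0.0185 m and contact force between the fingers and spacer below 0.1 N and horizontal distance between cap_mid and spindle above 0.05 m), for 0.2 s.
3. the clamp plate lies on the spacer, turned at least 63 degrees across the T-bar, and bears up against the T-bar (horizontal distance between each of wheel_mid, spacer_mid and spindle below 0.003 m and z of wheel_mid in the frame of spindle between 0.039 and 0.06 m and (angle between wheel's own z axis and vertical below 0.06 rad or angle between wheel's own z axis and vertical above 3.08 rad) and z of spacer_mid in the frame of spindle between 0.055 and 0.0765 m and (angle between spacer's own z axis and vertical below 0.06 rad or angle between spacer's own z axis and vertical above 3.08 rad) and distance between spacer_mid and wheel_mid between 0.014 and 0.0185 m and horizontal distance between cap_mid and spindle below 0.004 m and (angle between cap's own z axis and vertical below 0.06 rad or angle between cap's own z axis and vertical above 3.08 rad) and distance between cap_mid and spacer_mid between 0.015 and 0.0195 m and angle between the x axis of cap and the x axis of spindle, either way round above 1.1 rad and contact force between cap and spindle above 1 N), for 0.2 s.
At the end, for the whole second after the job is handed in: wheel, spacer and clamp plate lie flat on one another in that order on the seat, centred on the post within 3 mm (plate 4 mm); the slot is turned at least 63 degrees off the T-bar and the plate bears up on the T-bar with more than 1 N; all let go and at rest (all of step 3 and linear speed of each of wheel, spacer, cap below 0.01 m/s and contact force between the fingers and wheel below 0.1 N and contact force between the fingers and spacer below 0.1 N and contact force between the fingers and cap below 0.1 N); the robot touches nothing.
It fails at once if more than 30 N between any two of the spindle, wheel, spacer and clamp plate (contact force between any of wheel, spacer, cap and spindle above 30 N or contact force between any of spacer, cap and wheel above 30 N or contact force between cap and spacer above 30 N).
It fails at once if a bystander was moved by more than 30 mm (distance of any of bangle, graver, file, saw, dish, hammer, stake, bench_block from where it was at the start of the episode above 0.03 m).
It also fails if it takes over 72 s, if anything falls off the work surface, if the arm or the gripper's body presses on something with over 40 N, if the wrist force passes 120 N, or if a joint passes its speed limit or range.

### The arm

A 6-joint arm with a two-finger parallel gripper is mounted at the origin on the work surface. World frame = base frame: x ahead of the robot, y to its left, z up, the work surface at z = 0. Lengths are in mm, angles in degrees, forces in N, time in s.
With the tool pointing down it reaches from about 250 to 775 mm from the base axis. Payload 8.9 kg.
Tool frame: the origin (TCP) lies midway between the tips of the shut fingers; the grasp point (between the pads) lies 19 mm behind it; z points along the fingers, x is the direction in which the jaws open and shut, and the axes are right-handed (so a half turn about z gives the same grasp; the last joint's range is limited). The gripper opens to 85 mm and grips with 20 to 120 N. Pads are 22 mm wide; open, the fingers measure 114 mm over their backs; the gripper's body (76 mm by 85 mm) begins 54 mm behind the grasp point. The pads swing forward as they close: fully open they stand 13 mm farther back than shut.
Start: joints at [-74.903, 16.656, -8.789, 64.555, 0, 82.019], TCP at [205.799, -482.981, 231.305] pointing down, gripper open.
Joint ranges: [-144.48, 144.48], [-52.06, 99.96], [-74.48, 78.29], [-112.23, 115.85], [-86.99, 84.42], [-180, 180]. Speed limits (degrees/s): [127.2, 127.2, 159.86, 180, 180, 180].

### API

Orientations are given as [roll, pitch, yaw] about the fixed x, y, z axes, in that order (R = Rz(yaw) Ry(pitch) Rx(roll)).
In Python, from plant import arm gives the robot as it stands.
- The arm moves only by the shell command python3 -m inch 'ROWS' [OPENING] [FORCE]. ROWS is a JSON object of lists of equal length, an entry for each row: "linear": the shift along the world's x, y, z in cm, a list of three; "yaw": the turn about the world's z in degrees. A call has 1 to 8 rows; each row shifts and turns the commanded pose from where the row before left it; what a row does not reach is not made up. A row lasts 1/8 s, in which the tool goes at most 62.5 mm and 10.7 degrees, less where a joint would pass 70% of its speed; a pose out of reach is approached as far as the arm can. A call is refused whole if a number of a shift passes 6.25 or a number of a turn 10.7, either way. A call with a gripper value outside its range is refused whole. OPENING is the finger opening in cm, from 0 to 8.54, set as the call begins (- or left out, the last holds). The fingers move at their own pace and stop on an object; FORCE is the grip in N (left out, the last holds). Time passes only in rows, so rows that do not move let the fingers close. It gives the time, the measured TCP pose, the force and the opening at its end, in the units of the state.
- arm.get_obs(): the state, without advancing time (a new reading comes with each control period).
- arm.get_image(name): name is "scene" or "top" or "wrist"; returns a dict with "image" (480x640x3 uint8, red, green, blue), "range_z" (480x640 float32, mm along the optical axis (not along the pixel's ray), 0 where there is no reading), "fov_y" (degrees; the focal length in pixels is half the picture's height over the tangent of half this angle, whatever the lens; pixels are square), "cx", "cy" (the principal point, pixels), "R" (3x3) and "t" (3): a world point X has camera coordinates R X + t; the wrist camera has in their place "hand_eye" (4x4, takes a point from camera to tool coordinates, whose origin is the TCP and whose axes are the tool frame's). Camera axes: x right, y down, z forward; pixel columns grow to the right and rows downward; lengths in mm; the calibration is good to about 2 mm. A picture is of the moment at which its call begins: read the wrist's pose just before it.
- arm.sign_off(): hands the job in, once; it reports no verdict.
Trained networks look in a picture, given as the dict that the camera call returned (one of the last four; its "shot" number tells which), for a name from the list of things; names that differ only in an ending like _2 or _b are one class to them, and where a whole thing is asked for, a point or a joint stands for the part that bears it (a point fixed in the world has none). Each returns a list of dicts, best first, with "p" (0 to 1); they miss things now and then, are a little off and sometimes report something else, mostly with a low value. They report only what shows in the picture. A call takes as long as a camera call. They do not tell look-alikes from the thing itself.
- arm.search_frame(name, picture): "extent" ([left, top, right, bottom] in pixels, round what is visible of it).
- arm.place_of(name, picture): "centre" ([column, row] in pixels: a listed point, or the origin of a listed thing).
The state is a dict: "clock": time; "joints": joint angles; "qvel": joint speeds; "joint_efforts": joint torques, N m; "tcp_pos": TCP position; "orientation": TCP orientation; "ft_force": force on the tool from outside, world axes, zero at the start; "ft_torque": the same for the moment, N m; "width": finger opening in mm.
Only numpy, scipy, OpenCV 4.12 (cv2) and the standard library are available. Lean on these libraries where they do the work, as an engineer would, in place of code of your own. Each camera call takes 0.05 s, during which the arm holds its last target. There are 200 camera calls.

## Working session

There is one attempt and no reset: what is moved stays moved. The work goes in short steps, Python scripts to look and compute and a shell command to move; the robot and the scene stay as the last step left them, time stands still between calls to the robot, and variables do not carry over. Pictures are saved under pics/ and viewed, about 8 in all and at most 12, crops included, and the job is handed in when it is done.

```bash
mkdir -p pics; ls
cat > h.py <<'E'
import numpy as np, cv2
from plant import arm
from scipy.spatial.transform import Rotation as Ro
def f(p): return p["image"].shape[0]/2/np.tan(np.radians(p["fov_y"])/2)
def pose(o=None):
    o=o or arm.get_obs()
    T=np.eye(4);T[:3,:3]=Ro.from_euler('xyz',o["orientation"],degrees=True).as_matrix();T[:3,3]=o["tcp_pos"];return T
def shot(n):
    T=pose(); p=arm.get_image(n)
    if n=="wrist": p["C"]=T@np.array(p["hand_eye"])
    else:
        C=np.eye(4);R=np.array(p["R"]);C[:3,:3]=R.T;C[:3,3]=-R.T@np.array(p["t"]);p["C"]=C
    return p
def ray(p,uv,z):  # intersect with world plane z
    d=p["C"][:3,:3]@np.array([(uv[0]-p["cx"])/f(p),(uv[1]-p["cy"])/f(p),1]);o=p["C"][:3,3]
    return o+d*(z-o[2])/d[2]
def cloud(p):
    r=p["range_z"].astype(float);v,u=np.mgrid[:r.shape[0],:r.shape[1]]
    P=np.stack([(u-p["cx"])/f(p)*r,(v-p["cy"])/f(p)*r,r],-1)@p["C"][:3,:3].T+p["C"][:3,3]
    P[r==0]=np.nan;return P
def save(p,n): cv2.imwrite("pics/"+n,cv2.cvtColor(p["image"],cv2.COLOR_RGB2BGR))
E
python3 - <<'E'
from h import *
np.set_printoptions(precision=1,suppress=True)
o=arm.get_obs();print(o)
p=shot("top");save(p,"top.png");P=cloud(p);print(p["C"],f(p),p["cx"],p["cy"])
for n in ["spindle","wheel","spacer","cap","stake","bangle","bench_block"]:
    print(n,[(np.round(d["p"],2),np.round(d["centre"],1),P[int(d["centre"][1]),int(d["centre"][0])],ray(p,d["centre"],0)) for d in arm.place_of(n,p)[:4]])
E
```

```text
pics
{'clock': 0.0, 'joints': array([-74.9,  16.7,  -8.8,  64.6,  -0. ,  82. ]), 'qvel': array([-0. , -0. ,  0.1,  0. , -0. ,  0. ]), 'joint_efforts': array([ -0. , -53.7,  33.1,   0. ,  -0. ,  -0. ]), 'tcp_pos': array([ 205.7, -482.5,  230.7]), 'orientation': array([-180. ,    0.1,  -66.9]), 'ft_force': array([-0.1, -0.3, -0.5]), 'ft_torque': array([-0. , -0. ,  0.1]), 'width': 85.65142324274711}
[[ -0.   -1.    0.2 348. ]
 [ -1.    0.   -0.    4. ]
 [  0.   -0.2  -1.  989.6]
 [  0.    0.    0.    1. ]] 447.33033135405725 318.44322215959875 242.18950131216252
spindle [(np.float64(0.61), array([309.7, 229. ]), array([521.4,  15.3,  61.4]), array([532.8,  14.5,   0. ]))]
wheel [(np.float64(0.59), array([377. , 195.5]), array([ 608.7, -139.6,    2. ]), array([ 608.1, -139.9,    0. ]))]
spacer [(np.float64(0.6), array([202.4, 265.6]), array([455.6, 254.9,  -1.9]), array([454. , 253.5,   0. ]))]
cap [(np.float64(0.93), array([468.1, 307.6]), array([ 353.4, -328. ,    7.2]), array([ 352.2, -330.5,    0. ])), (np.float64(0.81), array([421.3, 320.1]), array([ 327.1, -225.6,    0.3]), array([ 326.9, -226.3,    0. ])), (np.float64(0.68), array([424.8, 273.3]), array([ 429.8, -238.2,   -2.2]), array([ 429. , -239.4,    0. ])), (np.float64(0.58), array([417.8, 227.2]), array([ 533.7, -227.4,    0.1]), array([ 533.2, -229.2,    0. ]))]
stake [(np.float64(0.95), array([138. , 195.8]), array([607.6, 388.8,  35.8]), array([615.5, 403.2,   0. ]))]
bangle [(np.float64(0.78), array([305.3, 277.6]), array([425. ,  26.3,   1. ]), array([423.7,  25.7,   0. ])), (np.float64(0.45), array([307.4, 224. ]), array([525.7,  18.8,  94.3]), array([544.4,  19.5,  -0. ]))]
bench_block [(np.float64(0.94), array([355.6, 284.4]), array([406.7, -82.2,  18.9]), array([406.9, -85.1,   0. ]))]
```

View pics/top.png

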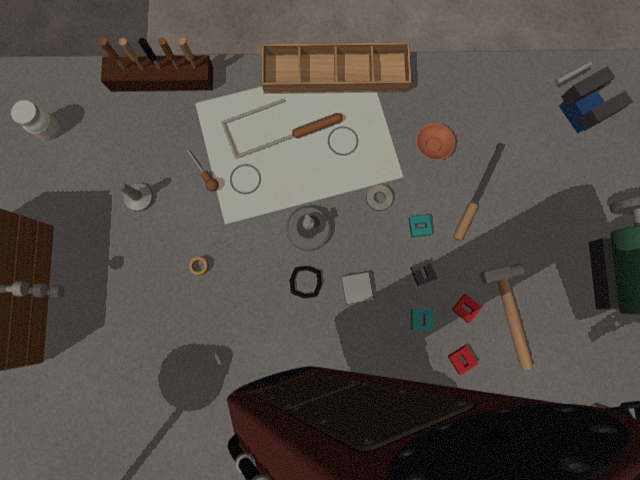

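The top view shows the wheel at px (379,197), the spacer at (199,266), the spindle at (308,229) and the dark cap at (424,273). The red and turquoise plates are decoys. Next I refine these positions with depth and take a look from the wrist camera.

Run:
```python
from h import *
np.set_printoptions(precision=1,suppress=True)
p=shot("wrist");save(p,"w0.png");print(np.array(p["hand_eye"]),f(p),p["cx"],p["cy"]);print(p["C"])
p=shot("top");P=cloud(p)
for n,uv,zr in [("wheel",(379,197),(6,25)),("spacer",(199,266),(8,30)),("spindle",(308,229),(15,30)),("spind_hi",(308,226),(80,110)),("cap",(424,273),(6,25))]:
    u,v=uv;w=32 if 'spin' in n else 18
    Q=P[v-w:v+w,u-w:u+w].reshape(-1,3);Q=Q[(Q[:,2]>zr[0])&(Q[:,2]<zr[1])]
    print(n,len(Q),Q.mean(0) if len(Q) else '',(Q.min(0)+Q.max(0))/2 if len(Q) else '',np.ptp(Q,axis=0) if len(Q) else '', np.median(Q[:,2]) if len(Q) else '')
```

```text
[[   1.     0.     0.     1.2]
 [  -0.     0.9    0.3  -79.5]
 [  -0.    -0.3    0.9 -142.2]
 [   0.     0.     0.     1. ]] 396.74334442180225 319.3334902250792 243.0943468719438
[[   0.4   -0.9   -0.3  279.4]
 [  -0.9   -0.4   -0.1 -452.9]
 [   0.     0.3   -0.9  373.4]
 [   0.     0.     0.     1. ]]
wheel 458 [ 599.9 -142.2   13.5] [ 600.2 -142.4   12.8] [58.1 58.7 13.4] 13.788384161908198
spacer 171 [452.2 258.   16.8] [452.1 259.   15.1] [39.1 39.5 14.2] 17.132308457155773
spindle 1059 [531.   16.9  21.2] [533.5  18.   20.8] [97.6 97.7 11.4] 21.463215534348592
spind_hi 46 [532.8  17.   96. ] [533.4  16.7  94.4] [22.5 12.  10.9] 96.30398446321277
cap 378 [ 428.9 -232.8   15.8] [ 428.8 -233.5   14.3] [55.6 54.9 16.3] 15.972331173604346
```

```bash
python3 -m inch '{"linear":[[3.5,4.6,0],[3.5,4.6,0],[3.5,4.6,0],[3.5,4.6,0],[3.5,4.6,0],[3.5,4.6,0],[3.5,4.6,0],[3.5,4.6,0]],"yaw":[0,0,0,0,0,0,0,0]}'
python3 -m inch '{"linear":[[3.5,4.6,0],[3.5,4.6,0],[0,0,0],[0,0,0]],"yaw":[0,0,0,0]}'
python3 - <<'E'
from h import *
np.set_printoptions(precision=1,suppress=True)
print(arm.get_obs()["tcp_pos"])
p=shot("wrist");save(p,"w1.png");P=cloud(p);np.savez("w1.npz",P=P,I=p["image"])
for n in ["spindle","wheel","cap"]:
    print(n,[(np.round(d["p"],2),np.round(d["centre"],1),P[int(d["centre"][1]),int(d["centre"][0])]) for d in arm.place_of(n,p)[:2]])
M=P.reshape(-1,3)
for n,c,r,zr in [("wheel",(600,-142),45,(9,20)),("base",(533,17),60,(16,27)),("seat",(533,17),35,(38,56)),("shoulder",(533,17),14,(60,84)),("head",(533,17),20,(86,115))]:
    Q=M[(np.hypot(M[:,0]-c[0],M[:,1]-c[1])<r)&(M[:,2]>zr[0])&(M[:,2]<zr[1])]
    if len(Q)<5: print(n,len(Q));continue
    m,s,a=cv2.minAreaRect(Q[:,:2].astype(np.float32))
    print(n,len(Q),Q.mean(0),"rect",np.round(m,1),np.round(s,1),round(a,1),np.percentile(Q[:,2],[5,25,50,75,95,100]),cv2.minEnclosingCircle(Q[:,:2].astype(np.float32)))
E
```

```text
clock: 1.5
tcp_pos: [486.9, -113.3, 231.5]
orientation: [-180.0, -0.0, -66.9]
ft_force: [0.5, -0.7, 0.1]
width: 85.1
clock: 2.0
tcp_pos: [555.5, -22.9, 231.0]
orientation: [180.0, 0.0, -66.9]
ft_force: [0.3, -1.0, -0.4]
width: 85.6
[555.5 -22.9 231. ]
spindle [(np.float64(0.57), array([271.4, 203. ]), array([545.8,  15.4,  47.5]))]
wheel [(np.float64(0.91), array([457.6, 204.9]), array([ 602.9, -148.1,   -0.2]))]
cap [(np.float64(0.83), array([499.2, 293. ]), array([ 541.5, -224.2,   15.9])), (np.float64(0.69), array([450.5, 374.5]), array([570.9, -64.2, 263.8]))]
wheel 2585 [ 601.6 -143.6   13.5] rect [ 600.9 -144.3] [58.9 58.6] 43.0 [11.8 13.1 13.6 14.2 15.  16.2] ((601.177978515625, -144.557373046875), 30.179319381713867)
base 5664 [539.2  15.6  20.9] rect [533.5  14.8] [98.1 98.3] 9.0 [17.1 20.4 21.3 21.9 22.7 24.1] ((533.41162109375, 14.979056358337402), 49.68220138549805)
seat 1693 [538.3  14.9  44.8] rect [533.5  15.2] [48.8 49.1] 27.9 [43.2 44.1 44.6 45.2 46.5 55.7] ((533.5516967773438, 15.284712791442871), 25.11827850341797)
shoulder 540 [536.4  14.6  68. ] rect [534.   15.2] [24.1 23.8] 87.9 [63.2 67.4 68.1 68.8 70.3 83.8] ((533.3184204101562, 15.079010963439941), 12.686594009399414)
head 374 [534.6  15.1  94.9] rect [533.1  15.1] [23.6  8.1] 15.4 [90.1 93.6 94.8 96.8 97.7 98.7] ((533.322998046875, 15.255297660827637), 12.076783180236816)
```

View pics/w1.png

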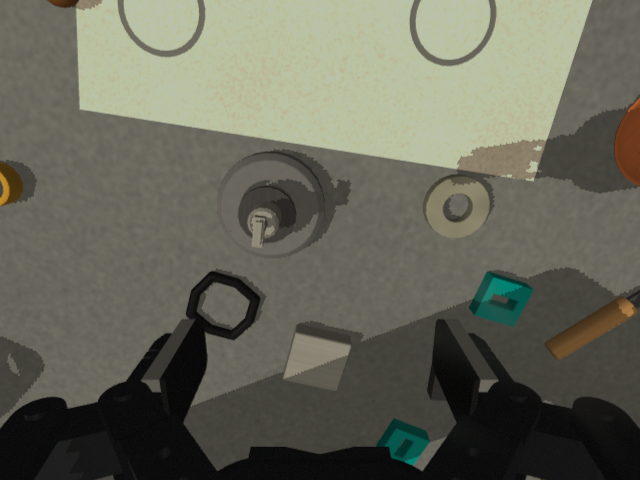

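Wrist view: spindle at px (265,215) with its T-bar, and the wheel at (457,207), whose bore is clear. The depth fits agree with the given sizes: spindle (533.4,15.1), bar at 15.4°, seat z about 45, wheel (601.1,-144.5). Now I go for the wheel.

```bash
python3 -m inch '{"linear":[[1.51,-4.05,0],[1.51,-4.05,0],[1.51,-4.05,0],[0,0,-5],[0,0,-5],[0,0,-5],[0,0,-4],[0,0,-2]],"yaw":[0,0,0,0,0,0,0,0]}' 8.54 40
python3 -m inch '{"linear":[[0,0,-1.33],[0,0,-0.6],[0,0,-0.4],[0,0,0]],"yaw":[0,0,0,0]}'
python3 -m inch '{"linear":[[0,0,0],[0,0,0],[0,0,0],[0,0,0],[0,0,0]],"yaw":[0,0,0,0,0]}' 5 40
python3 -m inch '{"linear":[[0,0,2],[0,0,4],[0,0,4],[0,0,3],[0,0,0],[0,0,0]],"yaw":[0,0,0,0,0,0]}'
python3 - <<'E'
from h import *
np.set_printoptions(precision=1,suppress=True)
o=arm.get_obs();print(o["tcp_pos"],o["orientation"],o["width"])
T=pose();p=shot("wrist");save(p,"w2.png");P=cloud(p);M=P.reshape(-1,3)
M=(M-T[:3,3])@T[:3,:3]
Q=M[(np.hypot(M[:,0],M[:,1])<38)&(M[:,2]>-20)&(M[:,2]<5)]
print(len(Q),np.percentile(Q[:,2],[5,25,50,75,95]))
np.save("q.npy",Q)
for lo in range(-18,4,2):
    q=Q[(Q[:,2]>=lo)&(Q[:,2]<lo+2)]
    if len(q)>10: print(lo,len(q),q.min(0),q.max(0))
E
```

```text
clock: 3.2
tcp_pos: [599.2, -144.9, 19.1]
orientation: [179.9, 0.1, -67.0]
ft_force: [-0.9, -0.1, 0.4]
width: 85.4
clock: 3.7
tcp_pos: [601.4, -144.6, -1.6]
orientation: [-180.0, -0.0, -66.9]
ft_force: [0.3, 0.4, -0.1]
width: 85.6
clock: 4.32
tcp_pos: [601.5, -144.5, -0.9]
orientation: [-180.0, -0.0, -66.9]
ft_force: [-1.8, 0.8, 7.6]
width: 57.6
clock: 5.08
tcp_pos: [600.6, -144.3, 127.2]
orientation: [180.0, 0.0, -66.9]
ft_force: [-0.5, -1.1, -0.8]
width: 57.6
[ 600.6 -144.3  127.2] [180.    0.  -66.9] 57.59576750679378
17636 [-15.5 -14.7 -14.3 -13.6  -6.2]
-18 289 [-37.7 -28.8 -18. ] [ 36.7  24.  -16. ]
-16 10483 [-37.6 -29.5 -16. ] [ 36.7  29.5 -14. ]
-14 4066 [-37.6 -29.6 -14. ] [ 36.8  30.1 -12. ]
-12 663 [-37.5 -29.8 -12. ] [ 36.6  15.  -10. ]
-10 566 [-33.6 -29.5 -10. ] [36.9 14.8 -8. ]
-8 477 [-33.5 -29.6  -8. ] [36.9 14.8 -6. ]
-6 439 [-27.5 -29.5  -6. ] [30.4 14.4 -4. ]
-4 341 [-24.9 -29.5  -4. ] [27.3 14.6 -2. ]
-2 53 [-12.  -28.8  -2. ] [23.5 14.4 -0.1]
```

View pics/w2.png

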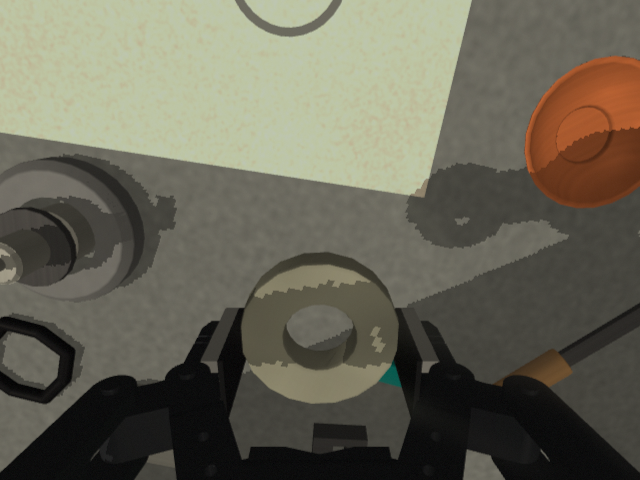

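The wheel is held level, with its bore open at px (320,333). Next I compute its offset in the tool frame.

```bash
cat > ring.py <<'E'
from h import *
from scipy.optimize import least_squares
def fit(Q,ztop,ro,ri,c0=(0,0),tol=2):
    """centre of an annulus (top points at z~ztop): outer/inner edge by angular extremes"""
    q=Q[abs(Q[:,2]-ztop)<tol][:,:2];c=np.array(c0,float)
    for _ in range(5):
        d=q-c;a=np.degrees(np.arctan2(d[:,1],d[:,0]));r=np.hypot(*d.T);I=[];O=[]
        for k in range(-180,180,6):
            m=(a>=k)&(a<k+6)&(r<ro+3)
            if m.sum()<4: continue
            i=q[m][r[m].argmin()];o=q[m][r[m].argmax()]
            if abs(np.hypot(*(i-c))-ri)<3: I.append(i)
            if abs(np.hypot(*(o-c))-ro)<2.5: O.append(o)
        g=lambda E:least_squares(lambda x:np.hypot(E[:,0]-x[0],E[:,1]-x[1])-x[2],[*c,ro],loss="soft_l1").x if len(E)>8 else None
        i=g(np.array(I));o=g(np.array(O));c=(i if i is not None else o)[:2]
    return i,len(I),o,len(O)
E
python3 -c "
from ring import *
np.set_printoptions(precision=2,suppress=True)
print(fit(np.load('q.npy'),-14.4,30,13.5))"
```

```text
(array([ 1.42, -0.08, 13.33]), 60, array([ 1.39,  0.27, 29.81]), 58)
```

```bash
cat > spin.py <<'E'
from ring import *
np.set_printoptions(precision=2,suppress=True)
def spin():
    p=shot("wrist");P=cloud(p);M=P.reshape(-1,3);c=(533.4,15.1)
    for n,r,zr in [("base",60,(16,27)),("seat",35,(38,56)),("shoulder",14,(60,84)),("head",20,(88,115))]:
        Q=M[(np.hypot(M[:,0]-c[0],M[:,1]-c[1])<r)&(M[:,2]>zr[0])&(M[:,2]<zr[1])]
        if len(Q)<5: print(n,len(Q));continue
        m,s,a=cv2.minAreaRect(Q[:,:2].astype(np.float32))
        print(n,len(Q),"rect",np.round(m,1),np.round(s,1),round(a,1),np.percentile(Q[:,2],[5,25,50,75,95,100]),np.round(cv2.minEnclosingCircle(Q[:,:2].astype(np.float32))[0],1))
    return p,M
E
python3 -m inch '{"linear":[[-3.33,3.31,0],[-3.33,3.31,0],[-3.33,3.31,0],[-3.33,3.31,0],[0,0,0],[0,0,0]],"yaw":[0,0,0,0,0,0]}'
python3 - <<'E'
from spin import *
o=arm.get_obs();print(o["tcp_pos"],o["orientation"])
p,M=spin();save(p,"w3.png")
T=pose();N=(M-T[:3,3])@T[:3,:3];N=N[(np.hypot(N[:,0],N[:,1])<38)&(abs(N[:,2]+14)<5)];print(fit(N,-14.4,30,13.5))
E
```

```text
clock: 5.88
tcp_pos: [468.1, -12.2, 127.6]
orientation: [180.0, -0.0, -66.9]
ft_force: [0.5, -0.6, -1.0]
width: 57.9
[468.06 -12.17 127.56] [179.98  -0.   -66.9 ]
base 14372 rect [533.6  15.3] [98.4 98.4] 23.6 [17.28 20.58 21.38 21.95 22.69 24.29] [533.3  15.2]
seat 4471 rect [533.2  15.3] [49.1 49.3] 3.6 [43.47 44.12 44.6  45.05 45.71 47.18] [533.3  15.2]
shoulder 1159 rect [533.9  15.5] [23.6 24.8] 15.5 [66.92 67.68 68.2  68.8  69.88 71.03] [533.2  15.3]
head 1040 rect [533.2  15.3] [23.  8.] 15.3 [92.94 93.89 95.47 96.87 97.7  98.61] [533.2  15.4]
(array([ 0.99,  0.13, 13.36]), 60, array([ 0.96,  0.54, 29.84]), 58)
```

```bash
python3 -m inch '{"linear":[[3.25,1.43,0],[3.26,1.43,0],[0,0,0],[0,0,-2],[0,0,-2],[0,0,-1],[0,0,-0.3],[0,0,0]],"yaw":[0,0,0,0,0,0,0,0]}'
python3 -m inch '{"linear":[[0,0,-0.2],[0,0,-0.2],[0,0,-0.2],[0,0,0]],"yaw":[0,0,0,0]}'
python3 -m inch '{"linear":[[0,0,-0.3],[0,0,-0.3],[0,0,0]],"yaw":[0,0,0]}'
```

```text
clock: 6.92
tcp_pos: [533.2, 16.3, 75.3]
orientation: [-180.0, -0.0, -66.9]
ft_force: [0.8, 0.3, -1.1]
width: 57.5
clock: 7.42
tcp_pos: [532.9, 16.5, 68.9]
orientation: [180.0, 0.0, -66.9]
ft_force: [0.6, 0.4, -0.7]
width: 57.4
clock: 7.8
tcp_pos: [532.7, 16.6, 62.7]
orientation: [180.0, 0.0, -66.9]
ft_force: [0.3, -0.1, -1.2]
width: 58.1
```

```bash
python3 -m inch '{"linear":[[0,0,-0.5],[0,0,-0.5],[0,0,-0.4],[0,0,-0.2],[0,0,0]],"yaw":[0,0,0,0,0]}'
python3 -m inch '{"linear":[[0,0,-0.15],[0,0,-0.1],[0,0,0]],"yaw":[0,0,0]}'
```

```text
clock: 8.43
tcp_pos: [532.9, 16.5, 46.9]
orientation: [180.0, 0.0, -66.9]
ft_force: [-0.7, -0.4, -1.1]
width: 57.2
clock: 8.8
tcp_pos: [533.0, 16.5, 44.5]
orientation: [180.0, -0.0, -66.9]
ft_force: [-0.7, 0.4, -1.1]
width: 58.0
```

```bash
python3 -m inch '{"linear":[[0,0,-0.1],[0,0,0]],"yaw":[0,0]}'
python3 -m inch '{"linear":[[0,0,-0.08],[0,0,0]],"yaw":[0,0]}'
```

```text
clock: 9.05
tcp_pos: [533.1, 16.5, 43.8]
orientation: [-180.0, -0.0, -66.9]
ft_force: [-0.8, -0.1, 4.1]
width: 57.8
clock: 9.3
tcp_pos: [533.2, 16.5, 42.9]
orientation: [-180.0, -0.0, -66.9]
ft_force: [-1.5, -0.3, 4.9]
width: 57.9
```

```bash
python3 -m inch '{"linear":[[0,0,0],[0,0,0],[0,0,0]],"yaw":[0,0,0]}' 8.54
python3 -m inch '{"linear":[[0,0,2],[0,0,5],[0,0,5],[-2.0,2,4],[-2,4,0],[0,0,0],[0,0,0]],"yaw":[0,0,0,0,0,0,0]}'
python3 - <<'E'
from spin import *
o=arm.get_obs();print(o["tcp_pos"],o["orientation"])
p,M=spin();save(p,"w4.png")
Q=M-np.array([533.3,15.3,0]);print("wheel",fit(Q,59,30,12.5))
q=Q[(np.hypot(Q[:,0],Q[:,1])<28)&(np.hypot(Q[:,0],Q[:,1])>16)&(abs(Q[:,2]-59)<5)];print(np.linalg.lstsq(np.c_[q[:,:2],np.ones(len(q))],q[:,2],rcond=None)[0])
Q=M[(np.hypot(M[:,0]-452,M[:,1]-258)<30)];print("spacer",len(Q))
if len(Q)>100: print(fit(Q-np.array([452,258,0]),17.5,20,13.5))
E
```

```text
clock: 9.68
tcp_pos: [532.9, 16.5, 42.6]
orientation: [180.0, 0.0, -66.9]
ft_force: [0.5, 0.8, 0.3]
width: 85.8
clock: 10.55
tcp_pos: [493.2, 76.4, 202.6]
orientation: [-180.0, -0.0, -66.9]
ft_force: [1.1, -0.1, -0.0]
width: 85.4
[493.18  76.37 202.62] [-180.     -0.02  -66.89]
base 5398 rect [533.4  15.3] [98.5 98.3] 9.8 [16.93 20.   21.28 21.94 22.76 24.01] [533.2  15.2]
seat 240 rect [538.8  26.9] [33.4 58.8] 65.9 [46.27 48.7  51.64 54.03 55.51 55.95] [534.   16.3]
shoulder 688 rect [533.5  18.9] [18.3 24.8] 87.3 [62.47 67.55 68.22 69.01 75.1  82.96] [533.3  15.7]
head 522 rect [533.3  15.3] [23.2  8.6] 16.0 [89.73 93.56 94.82 96.79 97.84 99.41] [533.4  15.5]
wheel (array([-0.77, -2.23, 13.99]), 52, array([-0.02, -0.18, 29.47]), 51)
[ 0.  -0.  58.7]
spacer 3831
(array([ 0.44, -1.21, 13.61]), 60, array([ 0.37, -0.95, 19.56]), 60)
```

The wheel is centred within 0.2 mm, flat, and its top is at z ≈ 59. Now the spacer.

```bash
python3 -m inch '{"linear":[[-1.02,4.54,0],[-1.03,4.54,0],[-1.02,4.54,-1],[-1.03,4.54,-4],[0,0,-5],[0,0,-5],[0,0,-2],[0,0,-1.5]],"yaw":[0,0,0,0,0,0,0,0]}'
python3 -m inch '{"linear":[[0,0,-1.1],[0,0,-0.5],[0,0,0]],"yaw":[0,0,0]}'
python3 -m inch '{"linear":[[0,0,0],[0,0,0],[0,0,0],[0,0,0],[0,0,0],[0,0,0]],"yaw":[0,0,0,0,0,0]}' 3 40
python3 -m inch '{"linear":[[0,0,2],[0,0,4],[0,0,4],[0,0,3],[0,0,1.5],[0,0,0]],"yaw":[0,0,0,0,0,0]}'
python3 - <<'E'
from spin import *
o=arm.get_obs();print(o["tcp_pos"],o["orientation"],o["width"])
T=pose();p=shot("wrist");save(p,"w5.png");M=cloud(p).reshape(-1,3)
N=(M-T[:3,3])@T[:3,:3];N=N[(np.hypot(N[:,0],N[:,1])<24)&(abs(N[:,2]+14)<12)];print(np.percentile(N[:,2],[5,25,50,75,95]));print(fit(N,np.percentile(N[:,2],35),20,13.5))
E
```

```text
clock: 11.6
tcp_pos: [452.1, 257.3, 16.2]
orientation: [179.9, -0.0, -67.0]
ft_force: [0.7, -0.6, 0.5]
width: 85.5
clock: 11.98
tcp_pos: [452.3, 258.1, 1.9]
orientation: [-180.0, -0.0, -66.9]
ft_force: [0.3, 0.8, 0.4]
width: 85.5
clock: 12.72
tcp_pos: [452.3, 258.3, 2.4]
orientation: [-180.0, -0.0, -66.9]
ft_force: [-2.0, -1.2, 8.3]
width: 38.6
clock: 13.48
tcp_pos: [452.4, 258.3, 147.1]
orientation: [-179.9, -0.0, -66.9]
ft_force: [-0.4, 0.6, -0.3]
width: 38.8
[452.42 258.31 147.1 ] [-179.92   -0.    -66.92] 38.789628403444894
[-20.64 -15.25 -14.48 -10.65  -3.92]
(array([ 1.42, -0.25, 13.3 ]), 60, array([ 1.4 , -0.1 , 19.87]), 56)
```

View pics/w5.png

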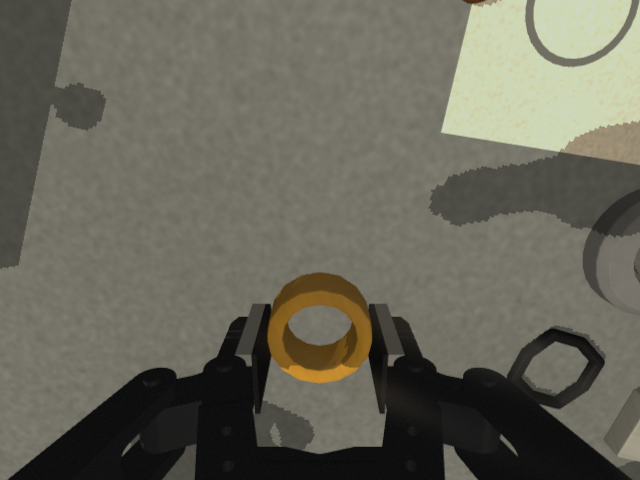

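The spacer is held at px (320,325), level and centred in the jaws. I carry it to the post.

```bash
python3 -m inch '{"linear":[[1.61,-4.83,0],[1.61,-4.83,0],[1.62,-4.84,0],[1.61,-4.83,0],[1.62,-4.84,0],[0,0,0],[0,0,-2],[0,0,-1.5]],"yaw":[0,0,0,0,0,0,0,0]}'
python3 -m inch '{"linear":[[0,0,-1.5],[0,0,-1.2],[0,0,-0.6],[0,0,-0.2],[0,0,0]],"yaw":[0,0,0,0,0]}'
python3 -m inch '{"linear":[[0,0,-0.2],[0,0,-0.2],[0,0,-0.2],[0,0,0]],"yaw":[0,0,0,0]}'
```

```text
clock: 14.52
tcp_pos: [531.4, 17.1, 109.8]
orientation: [179.9, 0.1, -66.9]
ft_force: [-0.0, 0.3, -0.6]
width: 38.6
clock: 15.15
tcp_pos: [532.9, 16.4, 76.9]
orientation: [-180.0, -0.0, -66.9]
ft_force: [0.6, 0.1, -0.3]
width: 38.7
clock: 15.65
tcp_pos: [532.6, 16.4, 70.6]
orientation: [180.0, 0.0, -66.9]
ft_force: [-0.1, -1.0, 0.0]
width: 38.6
```

```bash
python3 -m inch '{"linear":[[0,0,-0.2],[0,0,-0.2],[0,0,-0.2],[0,0,0]],"yaw":[0,0,0,0]}'
python3 -m inch '{"linear":[[0,0,-0.15],[0,0,0]],"yaw":[0,0]}'
python3 -m inch '{"linear":[[0,0,-0.1],[0,0,0]],"yaw":[0,0]}'
```

```text
clock: 16.15
tcp_pos: [532.5, 16.4, 64.5]
orientation: [180.0, 0.0, -66.9]
ft_force: [0.2, 0.6, -1.2]
width: 38.4
clock: 16.4
tcp_pos: [532.6, 16.4, 63.1]
orientation: [180.0, 0.0, -66.9]
ft_force: [-0.4, 0.7, -0.8]
width: 38.3
clock: 16.65
tcp_pos: [532.7, 16.4, 62.2]
orientation: [180.0, 0.0, -66.9]
ft_force: [0.3, -0.3, -0.9]
width: 38.8
```

```bash
python3 -m inch '{"linear":[[0,0,-0.08],[0,0,0]],"yaw":[0,0]}'
python3 -m inch '{"linear":[[0,0,-0.08],[0,0,0]],"yaw":[0,0]}'
```

```text
clock: 16.9
tcp_pos: [532.8, 16.4, 61.5]
orientation: [-180.0, -0.0, -66.9]
ft_force: [0.5, 0.5, 0.4]
width: 38.7
clock: 17.15
tcp_pos: [532.8, 16.4, 60.7]
orientation: [-180.0, -0.0, -66.9]
ft_force: [0.1, 0.0, 4.1]
width: 38.8
```

```bash
python3 -m inch '{"linear":[[0,0,0],[0,0,0],[0,0,0]],"yaw":[0,0,0]}' 8.54
python3 -m inch '{"linear":[[0,0,2],[0,0,5],[0,0,5],[-2,-4,3],[-3,-4,0],[0,0,0],[0,0,0]],"yaw":[0,0,0,0,0,0,0]}'
python3 - <<'E'
from spin import *
o=arm.get_obs();print(o["tcp_pos"],o["orientation"])
p,M=spin();save(p,"w6.png")
Q=M-np.array([533.3,15.3,0]);r=np.hypot(Q[:,0],Q[:,1]);print("wheel",fit(Q[r>21],59,30,20)[2:]);print("spacer",fit(Q,77,20,13.5))
q=Q[(r<19)&(r>14.5)&(abs(Q[:,2]-77)<5)];print(np.linalg.lstsq(np.c_[q[:,:2],np.ones(len(q))],q[:,2],rcond=None)[0])
Q=M[(np.hypot(M[:,0]-429,M[:,1]+233)<36)&(M[:,2]>12)&(M[:,2]<20)];print("cap",len(Q),cv2.minAreaRect(Q[:,:2].astype(np.float32)))
E
```

```text
clock: 17.52
tcp_pos: [532.7, 16.4, 60.5]
orientation: [180.0, 0.0, -66.9]
ft_force: [0.4, -0.2, -0.0]
width: 85.4
clock: 18.4
tcp_pos: [482.9, -63.6, 210.6]
orientation: [-180.0, 0.0, -67.0]
ft_force: [1.0, 0.3, -0.5]
width: 85.2
[482.88 -63.56 210.65] [-179.97    0.    -66.96]
base 6450 rect [533.2  15.1] [98.  98.1] 22.9 [17.02 20.06 21.27 21.94 22.75 24.5 ] [533.4  14.8]
seat 82 rect [538.5   2. ] [46.5 31.9] 22.1 [45.05 48.8  52.22 54.52 55.67 55.84] [539.7  -0.8]
shoulder 872 rect [533.6  15.1] [27.6 27.5] 75.0 [66.68 67.79 68.65 71.55 76.79 83.62] [533.4  15.1]
head 566 rect [533.2  15.1] [23.1  8.5] 15.8 [90.41 93.76 94.95 96.81 97.75 99.02] [533.1  15.2]
wheel (array([-0.12, -0.65, 29.43]), 56)
spacer (array([-0.31, -0.66, 13.66]), 52, array([-0.27, -0.73, 19.4 ]), 60)
[-0.   -0.   76.47]
cap 936 ((434.6458740234375, -233.8384552001953), (33.73133850097656, 44.34968948364258), 19.725244522094727)
```

```bash
python3 -m inch '{"linear":[[-2.7,-4.8,0],[-2.7,-4.8,-1],[-2.7,-4.8,-2],[-2.7,-4.8,-2],[0,0,0],[0,0,0]],"yaw":[0,0,0,0,0,0]}'
python3 - <<'E'
from spin import *
o=arm.get_obs();print(o["tcp_pos"],o["orientation"])
p=shot("wrist");save(p,"w7.png");M=cloud(p).reshape(-1,3)
Q=M[(np.hypot(M[:,0]-429,M[:,1]+233)<36)&(M[:,2]>12)&(M[:,2]<20)];m=cv2.minAreaRect(Q[:,:2].astype(np.float32));print("cap",len(Q),m,np.median(Q[:,2]))
c=np.array(m[0]);a=np.radians(m[2]);d=Q[:,:2]-c;B=d@np.array([[np.cos(a),-np.sin(a)],[np.sin(a),np.cos(a)]])
H=np.histogram2d(B[:,0],B[:,1],bins=np.arange(-24,25,2))[0];print(H.astype(int))
E
```

```text
clock: 19.2
tcp_pos: [375.3, -255.0, 160.5]
orientation: [-180.0, 0.0, -66.9]
ft_force: [0.3, -0.2, -0.4]
width: 85.3
[ 375.25 -255.03  160.46] [-179.99    0.04  -66.91]
cap 3410 ((428.806640625, -235.9299774169922), (44.16899490356445, 44.080528259277344), 19.44719696044922) 15.659200521233288
[[ 0  1  0  0  0  0  1  0  0  0  0  0  0  0  0  0  0  0  0  0  0  0  0  0]
 [ 0  4  6  8  8  9  5  6  7  8  6  9  7  6  5  9  9  8  6  4  7  9  9  0]
 [ 1  6  9  9  9  7  9  9  9  4 10  9  9  8  6  7  9  9  6  9  8  9  7  2]
 [ 0  9  9  6  5  8  9  9  7  7  7  9  7  7  9  8  8  6  9  9  8  6  4  0]
 [ 0  9  8  7  9  7  8  7  8  9  8  7  6  9  9  9  6  7  9  9  9  8  7  0]
 [ 0  5  7  9  9  9  6  5  9  7  6  2  6  6  7  9  6  9  7  9  7  7 10  0]
 [ 0  7  9  9  9  7  8  9  8  3  0  0  0  0  3  5  9  7  8  8  8  7  8  0]
 [ 0  9  7  7  7  9  9  9  8  2  0  0  0  0  0  9  9  9  9  6  7  9  9  0]
 [ 0  9  9  5  8  9  9  9  7  2  0  0  0  0  0  7  9  9  9  6 10  8  9  0]
 [ 0  7  8  9  7  8  9  6  9  2  0  0  0  0  2  8  9  9  6  9  7  8  9  0]
 [ 1  7  9  9  9  7  6  9  9  3  0  0  0  0  3  9  7  
[... 296 characters left out ...]
 9  7  8  8  7  9  9  0]
 [ 0  9 11  9  7  8  8  8  9  3  0  0  0  0  3  9  9  9  8  8  9  9  9  0]
 [ 0  9  6  8  8  9  9  9  8  3  0  0  0  0  3  9  9  8  7  9  9  9  9  0]
 [ 0  8  7  9  9  9  9  9  9  2  0  0  0  0  3  9  8  7  8  9  9  8  9  0]
 [ 0  8 10  9  9  9  8  8  8  5  3  3  3  4  5  6  9  9 10  9  9  9  9  0]
 [ 0  9  9  9  8  8  8  9  9  9  9  7  9  6  8  9  8  9  9  9  9  8  7  3]
 [ 0  9  8  9  7  9  9  9  9  9  9  9  7  8  9  9  9  9 10  9  8  8  8  0]
 [ 0  7  8  9  9  9  9 10  9  9  7  8  9 10  9  9  9 10  9  7  9  8  8  0]
 [ 0  9 10  9  9  9  9  9  8  8  9  9 10  9  9  9  9 10  8  7  9  9 10  0]
 [ 0  1  1  0  0  0  0  2  0  0  0  0  2  0  0  0  1  1  0  0  0  0  2  0]]
```

View pics/w7.png

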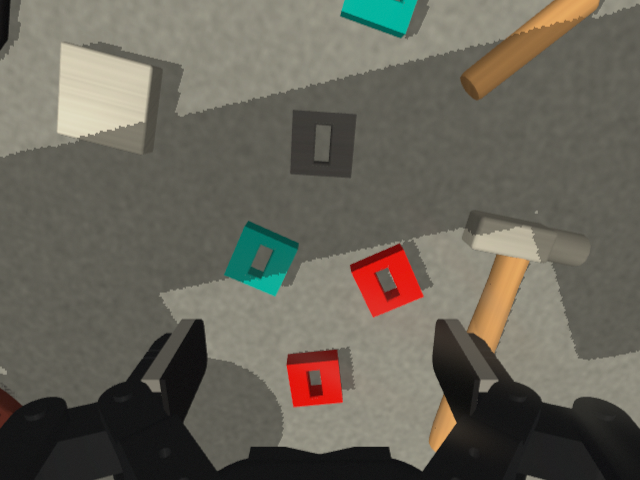

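The dark cap is at px (323,144), world (428.8,-235.9), with its slot at 19.4°. The decoys are well clear. I grip across the slot with the jaws at -70.6°.

```bash
python3 -m inch '{"linear":[[2.7,1.05,0],[2.67,1.04,0],[0,0,-3],[0,0,-5],[0,0,-4],[0,0,-2],[0,0,-1],[0,0,-0.7]],"yaw":[-3.7,0,0,0,0,0,0,0]}'
python3 -m inch '{"linear":[[0,0,-0.36],[0,0,0]],"yaw":[0,0]}'
python3 -m inch '{"linear":[[0,0,0],[0,0,0],[0,0,0],[0,0,0],[0,0,0],[0,0,0]],"yaw":[0,0,0,0,0,0]}' 3 60
python3 -m inch '{"linear":[[0,0,2],[0,0,4],[0,0,4],[0,0,4],[0,0,1],[0,0,0]],"yaw":[0,0,0,0,0,0]}'
cat > capm.py <<'E'
from spin import *
o=arm.get_obs();print(o["tcp_pos"],o["orientation"],o["width"])
T=pose();p=shot("wrist");M=cloud(p).reshape(-1,3)
N=(M-T[:3,3])@T[:3,:3]
q=N[(abs(N[:,0])<19)&(abs(N[:,1])<28)&(N[:,2]<-5)&(N[:,2]>-25)];zt=np.median(q[:,2]);q=q[abs(q[:,2]-zt)<1.7]
k=(abs(q[:,0])<15);print("ztop",zt,"y edges",[q[k][:,1].min(),q[k][:,1].max()],"plane",np.linalg.lstsq(np.c_[q[:,:2],np.ones(len(q))],q[:,2],rcond=None)[0])
# slot: hole in top points
H=np.histogram2d(q[:,0],q[:,1],bins=[np.arange(-12,14.1,.5),np.arange(-20,20.1,.5)])[0]
h=np.uint8(H==0);h=cv2.morphologyEx(h,cv2.MORPH_OPEN,np.ones((5,5),np.uint8))
c=max(cv2.findContours(h,cv2.RETR_EXTERNAL,cv2.CHAIN_APPROX_NONE)[0],key=cv2.contourArea);r=cv2.minAreaRect(c)
print("slot centre tool x,y",-12+.5*(r[0][1]+.5),-20+.5*(r[0][0]+.5),"size",np.array(r[1])*.5+.5,"ang",r[2])
E
python3 -c "
from capm import *
save(p,'w8.png')"
```

```text
clock: 20.25
tcp_pos: [429.4, -234.2, 3.8]
orientation: [-180.0, -0.0, -70.5]
ft_force: [1.0, -0.4, -0.2]
width: 85.3
clock: 20.5
tcp_pos: [428.7, -234.8, 0.4]
orientation: [-180.0, -0.0, -70.6]
ft_force: [0.4, -0.1, 0.1]
width: 85.4
clock: 21.25
tcp_pos: [428.6, -234.9, 0.6]
orientation: [-180.0, -0.0, -70.6]
ft_force: [-1.3, 0.9, 8.5]
width: 42.4
clock: 22.0
tcp_pos: [428.4, -234.8, 150.0]
orientation: [-180.0, -0.0, -70.6]
ft_force: [-0.2, -0.1, -1.3]
width: 42.5
[ 428.43 -234.75  149.95] [-179.98   -0.03  -70.63] 42.549125629816594
ztop -14.883998216626509 y edges [np.float64(-22.81438026874748), np.float64(22.866391627982534)] plane [ -0.    -0.   -14.98]
slot centre tool x,y 1.5 -0.25 size [11.  25.5] ang 90.0
```

View pics/w8.png

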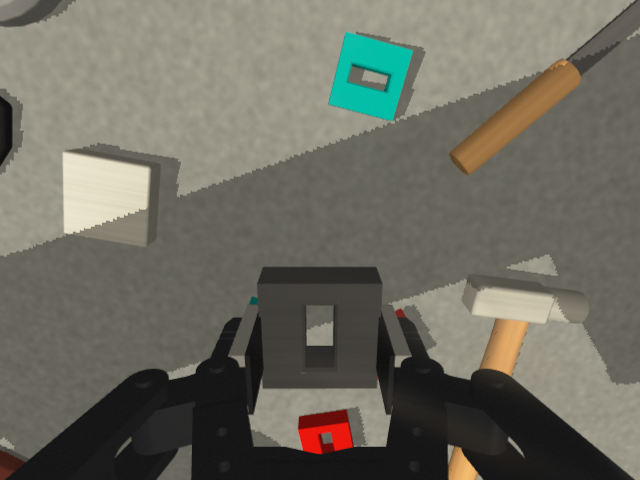

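```bash
python3 -m inch '{"linear":[[2.09,5.02,0],[2.09,5.02,0],[2.09,5.03,0],[2.09,5.03,0],[2.09,5.02,0],[0,0,-2],[0,0,-2],[0,0,0]],"yaw":[-4,0,0,0,0,0,0,0]}'
python3 -m inch '{"linear":[[0,0,-0.4],[0,0,-0.4],[0,0,-0.3],[0,0,0]],"yaw":[0,0,0,0]}'
python3 -m inch '{"linear":[[0,0,-0.2],[0,0,-0.1],[0,0,0]],"yaw":[0,0,0]}'
python3 -c "
from capm import *
save(p,'w9.png')"
```

```text
clock: 23.05
tcp_pos: [530.6, 16.9, 107.3]
orientation: [179.7, 0.1, -74.6]
ft_force: [0.4, -0.2, -1.1]
width: 42.4
clock: 23.55
tcp_pos: [532.9, 16.4, 99.0]
orientation: [180.0, 0.0, -74.6]
ft_force: [0.6, 0.1, -1.3]
width: 42.9
clock: 23.92
tcp_pos: [532.8, 16.5, 96.0]
orientation: [180.0, 0.0, -74.6]
ft_force: [-0.5, 0.1, -1.3]
width: 42.4
[532.82  16.51  95.95] [179.99   0.   -74.62] 42.443785925843535
ztop -14.858388822900684 y edges [np.float64(-22.91921006648426), np.float64(22.435842253400107)] plane [  0.    -0.   -14.96]
slot centre tool x,y 1.5 -0.25 size [11.  25.5] ang 90.0
```

View pics/w9.png

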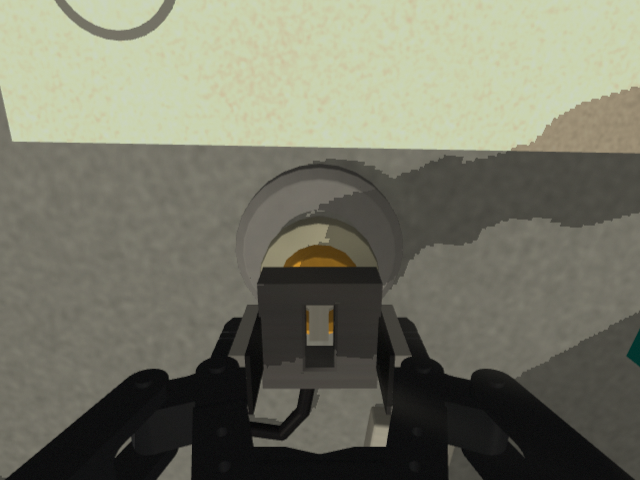

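The bar shows centred in the slot (px 309–331, slot 305–335). I continue down.

```bash
python3 -m inch '{"linear":[[0,0,-0.2],[0,0,-0.2],[0,0,-0.1],[0,0,0]],"yaw":[0,0,0,0]}'
python3 -m inch '{"linear":[[0,0,-0.3],[0,0,-0.3],[0,0,-0.2],[0,0,0]],"yaw":[0,0,0,0]}'
python3 -m inch '{"linear":[[0,0,-0.2],[0,0,-0.2],[0,0,0]],"yaw":[0,0,0]}'
```

```text
clock: 24.48
tcp_pos: [532.8, 16.5, 90.9]
orientation: [180.0, 0.0, -74.6]
ft_force: [-1.1, 0.1, -1.6]
width: 42.6
clock: 24.98
tcp_pos: [532.7, 16.5, 82.8]
orientation: [180.0, 0.0, -74.6]
ft_force: [0.0, 0.6, -1.6]
width: 42.6
clock: 25.35
tcp_pos: [532.8, 16.5, 78.8]
orientation: [180.0, 0.0, -74.6]
ft_force: [0.6, 0.2, -0.7]
width: 42.4
```

```bash
python3 -m inch '{"linear":[[0,0,-0.1],[0,0,-0.1],[0,0,-0.1],[0,0,0]],"yaw":[0,0,0,0]}'
python3 -m inch '{"linear":[[0,0,-0.1],[0,0,-0.1],[0,0,0]],"yaw":[0,0,0]}'
python3 -m inch '{"linear":[[0,0,-0.1],[0,0,0]],"yaw":[0,0]}'
```

```text
clock: 25.85
tcp_pos: [533.0, 16.5, 76.1]
orientation: [-180.0, -0.0, -74.6]
ft_force: [-0.6, 0.8, 2.6]
width: 42.3
clock: 26.22
tcp_pos: [533.0, 16.5, 74.1]
orientation: [-180.0, -0.0, -74.6]
ft_force: [-1.1, -0.7, 4.9]
width: 42.2
clock: 26.48
tcp_pos: [533.0, 16.5, 73.0]
orientation: [-180.0, -0.0, -74.6]
ft_force: [-0.7, 1.1, 5.1]
width: 42.7
```

```bash
python3 -m inch '{"linear":[[0,0,-0.1],[0,0,0]],"yaw":[0,0]}'
python3 -m inch '{"linear":[[0,0,-0.1],[0,0,0]],"yaw":[0,0]}'
python3 -m inch '{"linear":[[0,0,-0.05],[0,0,0]],"yaw":[0,0]}'
```

```text
clock: 26.72
tcp_pos: [533.0, 16.5, 72.1]
orientation: [-180.0, -0.0, -74.6]
ft_force: [-1.1, -0.7, 6.2]
width: 42.5
clock: 26.98
tcp_pos: [533.0, 16.5, 71.2]
orientation: [-180.0, -0.0, -74.6]
ft_force: [-1.2, 0.3, 6.0]
width: 42.7
clock: 27.22
tcp_pos: [533.1, 16.5, 70.9]
orientation: [-180.0, -0.0, -74.6]
ft_force: [-1.6, 0.1, 7.7]
width: 42.4
```

```bash
python3 -m inch '{"linear":[[0,0,-0.05],[0,0,0]],"yaw":[0,0]}'
python3 -m inch '{"linear":[[0,0,-0.05],[0,0,0]],"yaw":[0,0]}'
```

```text
clock: 27.48
tcp_pos: [533.1, 16.5, 70.8]
orientation: [-180.0, -0.0, -74.6]
ft_force: [-4.5, 0.3, 14.0]
width: 42.9
clock: 27.72
tcp_pos: [533.2, 16.5, 70.7]
orientation: [-179.9, -0.0, -74.6]
ft_force: [-6.3, -0.6, 19.8]
width: 42.4
```

The plate landed on the shoulder at TCP z ≈ 70.8. I raise it 1.5 mm, then turn +90°.

```bash
python3 -m inch '{"linear":[[0,0,0.15],[0,0,0],[0,0,0],[0,0,0]],"yaw":[0,0,5,5]}'
python3 -m inch '{"linear":[[0,0,0],[0,0,0],[0,0,0]],"yaw":[8,8,0]}'
```

```text
clock: 28.22
tcp_pos: [533.5, 16.4, 71.4]
orientation: [-179.9, -0.0, -64.5]
ft_force: [-0.8, 0.3, 7.0]
width: 42.5
clock: 28.6
tcp_pos: [533.6, 16.5, 71.4]
orientation: [-179.9, -0.1, -48.5]
ft_force: [-0.8, -0.4, 6.6]
width: 42.6
```

```bash
python3 -m inch '{"linear":[[0,0,0],[0,0,0],[0,0,0],[0,0,0]],"yaw":[10,10,10,0]}'
python3 -m inch '{"linear":[[0,0,0],[0,0,0],[0,0,0],[0,0,0],[0,0,0]],"yaw":[10,10,10,4,0]}'
python3 -m inch '{"linear":[[0,0,0.1],[0,0,0]],"yaw":[0,0]}'
```

```text
clock: 29.1
tcp_pos: [533.6, 16.5, 71.4]
orientation: [-180.0, -0.1, -18.5]
ft_force: [0.0, -0.8, 6.5]
width: 42.4
clock: 29.72
tcp_pos: [533.6, 16.5, 71.4]
orientation: [180.0, -0.1, 15.4]
ft_force: [-0.7, 0.4, 6.4]
width: 42.6
clock: 29.98
tcp_pos: [533.6, 16.5, 72.4]
orientation: [180.0, -0.1, 15.4]
ft_force: [0.6, 0.3, 6.3]
width: 42.7
```

```bash
python3 -m inch '{"linear":[[0,0,0.05],[0,0,0]],"yaw":[0,0]}'
python3 -m inch '{"linear":[[0,0,0],[0,0,0],[0,0,0],[0,0,0]],"yaw":[0,0,0,0]}' 8.54
python3 -m inch '{"linear":[[0,0,1],[0,0,2],[0,0,4],[0,0,4],[0,0,2],[0,0,0],[0,0,0]],"yaw":[0,0,0,0,0,0,0]}'
python3 - <<'E'
from spin import *
o=arm.get_obs();print(o["tcp_pos"],o["orientation"],o["ft_force"])
p,M=spin();save(p,"w10.png");c=np.array([533.3,15.2,0])
Q=M-c;r=np.hypot(Q[:,0],Q[:,1])
q=Q[(r<33)&(Q[:,2]>82)&(Q[:,2]<90)]
m=cv2.minAreaRect(q[:,:2].astype(np.float32));print("cap rect",m,np.median(q[:,2]))
k=(r<31)&(r>13)&(Q[:,2]>84)&(Q[:,2]<90);print(np.linalg.lstsq(np.c_[Q[k][:,:2],np.ones(k.sum())],Q[k][:,2],rcond=None)[0])
print("wheel",fit(Q[(r>24)],56,30,24)[2:])
E
```

```text
clock: 30.22
tcp_pos: [533.6, 16.5, 72.8]
orientation: [180.0, -0.1, 15.4]
ft_force: [0.3, 0.3, 5.6]
width: 42.4
clock: 30.72
tcp_pos: [532.8, 16.5, 72.4]
orientation: [-180.0, 0.0, 15.4]
ft_force: [0.8, 0.5, -0.1]
width: 85.4
clock: 31.6
tcp_pos: [532.4, 16.6, 201.9]
orientation: [-180.0, 0.0, 15.4]
ft_force: [0.3, -0.7, -0.4]
width: 85.6
[532.44  16.58 201.93] [-179.98    0.04   15.38] [ 0.28 -0.66 -0.37]
base 5027 rect [532.9  16.6] [98.6 96.3] 32.1 [17.07 20.16 21.35 21.98 22.8  24.54] [533.7  15.4]
seat 1060 rect [531.8  17.6] [59.5 53.9] 36.3 [46.05 53.01 53.77 54.36 55.06 55.94] [533.4  15.3]
shoulder 331 rect [533.1  13.5] [10.7 24.8] 15.4 [67.07 68.03 69.48 77.38 82.35 84.  ] [534.1  14.1]
head 1342 rect [533.4  15.1] [39.8 39.1] 52.9 [88.06 88.32 88.81 93.83 97.32 98.61] [533.4  15.1]
cap rect ((-1.23175048828125, 1.1265144348144531), (44.034976959228516, 44.45810317993164), 15.4713716506958) 87.9794146772939
[ 0.   -0.   87.99]
wheel (array([ 0.18, -0.05, 28.77]), 29)
```

View pics/w10.png

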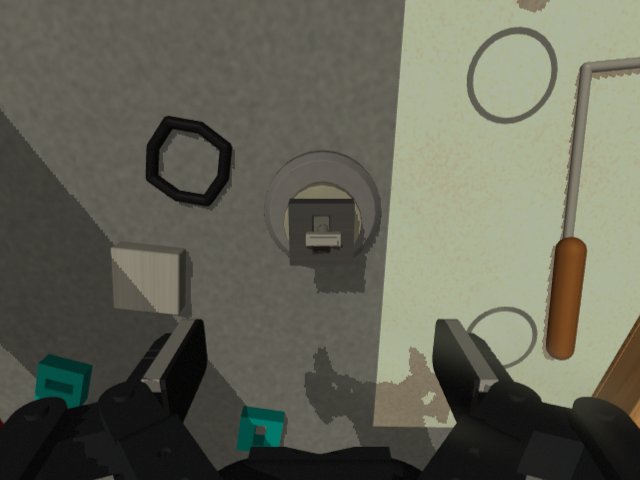

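The plate sits across the T-bar at px (321,235), flat, with its top at z ≈ 88.5, the height of the bar's underside. I'm handing in.

```bash
python3 -c "
from plant import arm
print(arm.get_obs()['ft_force']);print(arm.sign_off())"
```

```text
[-0.44380743  1.02476178 -0.21299221]
the job is handed in; nothing more can be done
None
```

I mounted the wheel and then the spacer on the post, letting go of each. I put the clamp plate over the T-head, pressed it to the shoulder, turned it +90° under the T-bar and released it. The job was handed in at about 32 s of the 72 s allowed.

**Last checks**
- **Wheel:** centred within 0.2 mm of the post.
- **Spacer:** lay flat and within about 0.7 mm of centre before the plate went on. I did not measure it again after clamping.
- **Plate:** flat, at 90° to the bar, about 1.7 mm off centre (4 mm allowed). Its top is at z ≈ 88.5 mm, the height of the bar's underside.
- **Forces:** the highest reading at the wrist during the press was about 20 N (limit 30 N on the parts). I did not measure the clamp's force on the bar; from the seat's spring I expect about 5 N.
- **Surroundings:** the gripper was open and well clear at hand-in. No bystander was touched or looked shifted in the pictures, but I did not measure their positions.

**Disagreement:** the wrist camera reads about 1.3 mm off along the jaws compared with the arm's own position. I corrected for it throughout, and all three parts went on without binding.

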